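# Square up two slide cases against the fence and hold them for banding

### The job

Lay the white slide case flat in the middle of the squaring jig's base plate with one short end flush against the green fence, and let go of it; then lay the blue case squarely on top of it, its short end to the fence as well. Finish while holding: with one firm diagonal push on the blue case, keep it pressed against the fence and down on the pile at the same time, so that a colleague can band the pile, without crushing the cases (there is glass inside). Leave everything else on the bench where it stands.

Things in the scene. Friction and masses are not known exactly. Their poses are not given: they have to be found in the camera images.
- white_case: Flat closed rigid microscope-slide case, 110 mm long (its x) x 56 mm wide (its y) x 26 mm tall (its z), 0.1 to 0.2 kg, grey lower half, white lid with a small paper label; both ends work alike, its underside is smooth and slides easily (friction about 0.25). The lower case of the pile. Origin at the centre of its underside.
- white_case_mid (a point): Centre of the white case. This point is its centre, half-way up (13 mm over its underside), axes along the case.
- blue_case: Flat closed rigid microscope-slide case, 110 mm long (its x) x 56 mm wide (its y) x 26 mm tall (its z), 0.1 to 0.2 kg, grey lower half, blue lid with a small paper label; both ends work alike, its underside is smooth and slides easily (friction about 0.25). The upper case of the pile, on which the push is held. Origin at the centre of its underside.
- blue_case_mid (a point): Centre of the blue case. This point is its centre, half-way up (13 mm over its underside), axes along the case.
- yellow_case_mid (a point): Flat closed rigid microscope-slide case, 110 mm long (its x) x 56 mm wide (its y) x 26 mm tall (its z), 0.1 to 0.2 kg, grey lower half, yellow lid with a small paper label; both ends work alike, its underside is smooth and slides easily (friction about 0.25). Bystander, leave alone. This point is its centre, half-way up (13 mm over its underside), axes along the case.
- jig: Squaring jig, fixed to the bench and rigid: a flat bare dark-steel base plate 190 mm (x) x 110 mm (y) x 10 mm thick with an upright green fence across its +x end. Origin on the bench; +x points towards the fence; the plate spans x -100 to +90 mm and y -55 to +55 mm.
- plate: The jig's dark base plate, top 10 mm over the bench; same origin and axes as the jig.
- fence: The jig's green fence, an upright flat wall 110 mm wide (y), 16 mm thick, its top 80 mm over the bench; its working face looks to -x at x = +70 mm. Same origin and axes as the jig.
- fence_foot (a point): Middle of the line where the fence's working face meets the top of the base plate (10 mm over the bench); axes as the jig's, +x into the fence. A case with its end flush against the fence has its centre 55 mm to -x of here; the centre's height over here is 13 mm for the lower case, 39 mm for the upper.
- reagent: White bottle, 60 mm across, 130 mm tall. Bystander, leave alone; origin at the centre of its underside.
- amber: Brown glass jar with black cap, 48 mm across, 85 mm tall. Bystander, leave alone; origin at the centre of its underside.
- roll: White paper roll standing on end, 100 mm across, 100 mm tall. Bystander, leave alone; origin at the centre of its underside.
- stain_jar: Green glass beaker, 66 mm across, 70 mm tall. Bystander, leave alone; origin at the centre of its underside.
- stand: Dropper bottle in a padded holder on a red foot, 70 x 70 mm, 119 mm tall. Bystander, leave alone; origin at the centre of its underside.
Things that resemble listed ones, but are neither listed nor needed, are in the scene too. What is shaped like the blue_case but red is not meant.

How it is judged:
By the outcome, as a careful person would: the job done as asked, in the order asked, and still so for the second after the job is handed in, while the arm keeps its last pose, push and grip.
It also fails if it takes over 69 s, if anything falls off the work surface, if the arm or the gripper's body presses on something with over 40 N, if the wrist force passes 120 N, or if a joint passes its speed limit or range.

### The arm

A 7-joint arm with a two-finger parallel gripper is mounted at the origin on the work surface. World frame = base frame: x ahead of the robot, y to its left, z up, the work surface at z = 0. Lengths are in m, angles in rad, forces in N, time in s.
With the tool pointing down it reaches from about 0.425 to 0.875 m from the base axis. Payload 4.7 kg.
Tool frame: the origin (TCP) lies midway between the tips of the shut fingers; the grasp point (between the pads) lies 19 mm behind it (ctrl.grip_depth is the distance from the TCP to the grasp point, in m); z points along the fingers, y is the direction in which the jaws open and shut (so a half turn about z gives the same grasp; the last joint's range is limited). The gripper opens to 87 mm and grips with 3 to 60 N. Pads are 19 mm wide; open, the fingers measure 117 mm over their backs; the gripper's body (75 mm by 190 mm) begins 51 mm behind the grasp point.
Start: joints at [1.283, 0.321, -0.07, 1.45, 0.023, 1.371, -0.057], TCP at [0.193, -0.621, 0.223] pointing down, gripper open.
Joint ranges: [-2.86, 2.86], [-0.3, 2.09], [-1.38, 1.24], [0.06, 2.45], [-1.56, 4.7], [0.09, 2.05], [-2.69, 2.69]. Speed limits (rad/s): [2.57, 2.57, 3.14, 3.14, 3.14, 3.14, 3.14].

### API

Orientations are given as a rotation vector (axis times angle).
In Python, from bench import ctrl gives the robot as it stands. The module is installed in compiled form; this text tells all that it offers.
- The arm moves only by the shell command python3 -m inch 'ROWS' [FORCE]. ROWS is JSON, a list of rows, each a list of 5 numbers: the opening, from -1 (shut) to 1 (fully open), so that 0 is half open, then the shift along the tool's x, y, z in mm, then the turn about the tool's z in rad. In form: [[fingers, tx, ty, tz, twist], ...]. A call has 1 to 5 rows; each row shifts and turns the pose as measured when the row begins, along the tool's axes as they then stand; what a row does not reach is not made up. A row lasts 1/8 s, in which the tool goes at most 62.5 mm and 10.7 degrees, less where a joint would pass 70% of its speed; a pose out of reach is approached as far as the arm can. A call is refused whole if a number of a shift passes 62.5 or a number of a turn 0.188, either way. A call with a gripper value outside its range is refused whole. The fingers move at their own pace and stop on an object; FORCE is the grip in N (left out, the last holds). Time passes only in rows, so rows that do not move let the fingers close. It gives the time, the measured TCP pose, the force and the opening at its end, in the units of the state.
- ctrl.get_state(): the state, without advancing time (a new reading comes with each control period).
- ctrl.get_image(name): name is "side" or "top"; returns a dict with "color" (400x640x3 uint8, red, green, blue), "range_z" (400x640 float32, m along the optical axis (not along the pixel's ray), 0 where there is no reading), "K" (3x3 intrinsics, pixels), "R" (3x3) and "t" (3): a world point X has camera coordinates R X + t. Camera axes: x right, y down, z forward; pixel columns grow to the right and rows downward; lengths in m; the calibration is good to about 2 mm. A picture is of the moment at which its call begins.
- ctrl.close_job(): hands the job in, once; it reports no verdict.
The state is a dict: "time": time; "joint_positions": joint angles; "qd": joint speeds; "joint_torque": joint torques, N m; "position": TCP position; "tool_rot": TCP orientation; "ft_force": force on the tool from outside, world axes, zero at the start; "torque": the same for the moment, N m; "grip_width": opening from 0.0 (shut) to 1.0 (fully open).
Only numpy, scipy, OpenCV 4.12 (cv2) and the standard library are available. Lean on these libraries where they do the work, as an engineer would, in place of code of your own. Each camera call takes 0.05 s, during which the arm holds its last target. There are 200 camera calls.

## Working session

There is one attempt and no reset: what is moved stays moved. The work goes in short steps, Python scripts to look and compute and a shell command to move; the robot and the scene stay as the last step left them, time stands still between calls to the robot, and variables do not carry over. Pictures are saved under pics/ and viewed, about 8 in all and at most 12, crops included, and the job is handed in when it is done.

```bash
mkdir -p pics; cat > h.py <<'E'
import numpy as np, cv2, json
from bench import ctrl
from scipy.spatial.transform import Rotation as Ro
def grab(n,save=None):
    d=ctrl.get_image(n)
    if save: cv2.imwrite('pics/'+save+'.png',d['color'][:,:,::-1])
    return d
def world(d):
    v,u=np.mgrid[0:400,0:640]; z=d['range_z']; K=d['K']
    c=np.stack([(u-K[0,2])/K[0,0]*z,(v-K[1,2])/K[1,1]*z,z],-1)
    return (c-d['t'])@d['R']
def ray(d,u,v,h):
    r=d['R'].T@np.linalg.inv(d['K'])@[u,v,1]; o=-d['R'].T@d['t']
    return o+r*(h-o[2])/r[2]
E
python3 - <<'E'
from h import *
for n in('top','side'):
    d=grab(n,n+'0'); print(n,-d['R'].T@d['t'],d['R'][2],d['K'][0,0])
s=ctrl.get_state(); print(s); print(Ro.from_rotvec(s['tool_rot']).as_matrix())
E
```

```text
top [ 0.42276065 -0.00811712  1.31973258] [ 0.08295818  0.00801117 -0.99652083] 373.6772434643132
side [0.49599065 0.87741779 0.76602183] [ 0.0561203  -0.76980321 -0.63580935] 433.67750884676394
{'time': 0.1, 'joint_positions': array([ 1.2831209 ,  0.32176774, -0.07007864,  1.45154989,  0.02259302,
        1.37081159, -0.05687767]), 'qd': array([ 0.00011156, -0.00010507, -0.00024891, -0.0034751 ,  0.00108253,
        0.0002969 ,  0.00067957]), 'joint_torque': array([-3.48934338e-05, -4.92570949e+01, -4.05612476e-01, -3.13399601e+01,
       -6.41490868e-02,  3.94711783e-02,  4.17426963e-05]), 'position': array([ 0.19299397, -0.6201644 ,  0.22156015]), 'tool_rot': array([-3.10419282e+00, -4.72040026e-01,  5.50038471e-04]), 'ft_force': array([-0.33933502,  0.54016103,  0.36373495]), 'torque': array([-0.03031343, -0.04787168,  0.00243238]), 'grip_width': 0.9996302237758875}
[[ 9.54797515e-01  2.97256355e-01 -6.04118654e-04]
 [ 2.97256955e-01 -9.54796107e-01  1.64228593e-03]
 [-8.86302109e-05 -1.74762899e-03 -9.99998469e-01]]
```

View pics/top0.png

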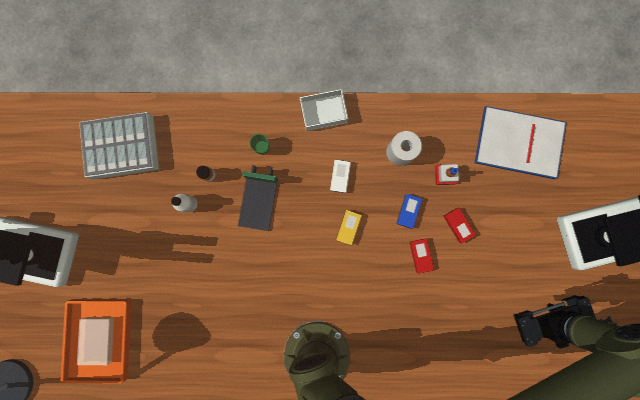

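View pics/side0.png

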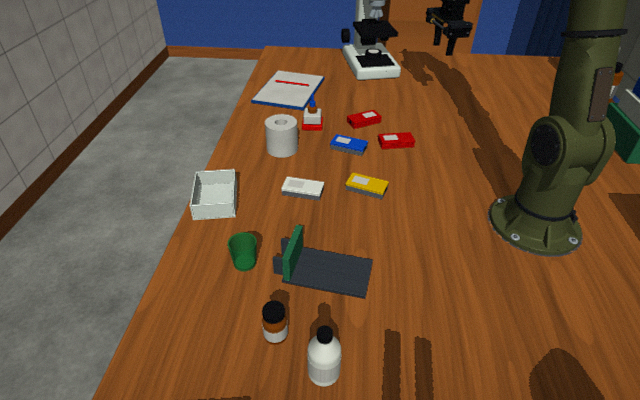

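Top view: white case at (341,176), blue (410,211), yellow (349,227), two red decoys (422,255) and (460,225). The jig plate is at (258,203) with its green fence at (260,177), away from the robot. Next I measure poses.

```bash
cat >> h.py <<'E'
def case(d,col,box=None,zr=(.015,.06),P=None):
    "top-face rect by colour mask + depth height; returns centre xy, z, yaw of long axis, dims"
    P=world(d) if P is None else P
    hsv=cv2.cvtColor(d['color'],cv2.COLOR_RGB2HSV); H,S,V=[hsv[...,i].astype(int) for i in range(3)]
    m={'white':(S<60)&(V>120),'blue':(H>100)&(H<130)&(S>120),'yellow':(H>18)&(H<34)&(S>140),'green':(H>55)&(H<95)&(S>90)}[col]
    if box: m=m&(np.mgrid[0:400,0:640][1]>=box[0])&(np.mgrid[0:400,0:640][1]<=box[2])&(np.mgrid[0:400,0:640][0]>=box[1])&(np.mgrid[0:400,0:640][0]<=box[3])
    m=cv2.morphologyEx(m.astype(np.uint8),cv2.MORPH_CLOSE,np.ones((5,5)))
    cs,_=cv2.findContours(m,cv2.RETR_EXTERNAL,cv2.CHAIN_APPROX_NONE)
    c=max(cs,key=cv2.contourArea); mm=cv2.drawContours(np.zeros_like(m),[c],-1,1,-1)>0
    Q=P[mm]; h=np.median(Q[:,2]); 
    X=np.array([ray(d,u,v,h) for u,v in c[:,0]])
    (cx,cy),(a,b),_=r=cv2.minAreaRect((X[:,:2]*1000).astype(np.float32))
    bx=cv2.boxPoints(r); e=[bx[1]-bx[0],bx[2]-bx[1]]; l=max(e,key=np.linalg.norm)
    yaw=np.arctan2(l[1],l[0]); yaw=(yaw+np.pi/2)%np.pi-np.pi/2
    return np.round([cx,cy,h*1000,np.degrees(yaw),a,b],1)
E
python3 - <<'E'
from h import *
d=grab('top'); P=world(d)
print('white',case(d,'white',(325,155,358,198)))
print('blue',case(d,'blue',(395,190,428,232)))
print('yellow',case(d,'yellow',(330,205,365,250)))
print('fence',case(d,'green',(238,165,282,186)))
V=d['color'].max(-1); g=(V<75)&(np.mgrid[0:400,0:640][0]>180)&(np.mgrid[0:400,0:640][0]<232)&(np.mgrid[0:400,0:640][1]>232)&(np.mgrid[0:400,0:640][1]<282)&(P[...,2]<.02)&(P[...,2]>.005)
c=max(cv2.findContours(g.astype(np.uint8),cv2.RETR_EXTERNAL,cv2.CHAIN_APPROX_NONE)[0],key=cv2.contourArea)
X=np.array([ray(d,u,v,.01)[:2]*1000 for u,v in c[:,0]],np.float32); r=cv2.minAreaRect(X); print('plate',r,np.median(P[g][:,2])); print(np.round(cv2.boxPoints(r)))
# fence working face points from depth in top+side
for n in('top','side'):
    e=d if n=='top' else grab('side'); Q=world(e)
    w=(abs(Q[...,0]-.62)<.2)&(abs(Q[...,1]-.21)<.12)&(Q[...,2]>.03)&(Q[...,2]<.1)
    hsv=cv2.cvtColor(e['color'],cv2.COLOR_RGB2HSV); w&=(hsv[...,0]>55)&(hsv[...,0]<95)&(hsv[...,1]>90)
    q=Q[w]*1000; print(n,len(q),q.min(0),q.max(0)); t=q[q[:,2]>74]; print(cv2.minAreaRect(t[:,:2].astype(np.float32)),np.median(t[:,2]))
    np.save(n+'f.npy',q)
print('objs')
for nm,(u0,v0,u1,v1) in dict(roll=(388,130,422,166),stain=(250,134,270,154),stand=(436,163,460,186),bin=(300,90,350,130)).items():
    q=P[v0:v1,u0:u1].reshape(-1,3); q=q[q[:,2]>.02]; print(nm,np.round(q.min(0),3),np.round(q.max(0),3))
E
```

```text
white [614.1 -78.5  26.7  -8.3  57.7 109.6]
blue [ 492.2 -317.    26.4  -18.1   55.6  109.2]
yellow [ 435.2 -107.5   26.4  -18.7   57.6  109.4]
fence [605.4 196.4  81.   81.1 104.9  14.4]
plate ((516.9632568359375, 210.85379028320312), (108.4485855102539, 171.69561767578125), 80.7857666015625) 0.010942125041795064
[[424. 171.]
 [593. 144.]
 [610. 251.]
 [441. 278.]]
top 182 [591.0028192  144.59669898  31.8881298 ] [751.31777772 248.75223526  88.02086326]
((642.3515625, 171.55398559570312), (96.06591796875, 143.8013153076172), 56.390838623046875) 80.76006865007871
side 1237 [590.7579768  144.20492405  30.02692814] [752.73692037 255.49364685  83.06803072]
((606.0984497070312, 199.70590209960938), (110.60826110839844, 17.08335304260254), 80.51390838623047) 80.08007365325795
objs
roll [ 0.423 -0.34   0.021] [ 0.754 -0.008  1.32 ]
stain [ 0.423 -0.008  0.02 ] [0.751 0.23  1.32 ]
stand [ 0.423 -0.484  0.02 ] [ 0.653 -0.008  1.32 ]
bin [ 0.423 -0.102  0.02 ] [0.914 0.062 1.32 ]
```

```bash
cat > go.py <<'E'
import sys
from h import *
# remaining shift in tool axes (mm) to target x y z(mm) yaw(deg)
x,y,z,w=map(float,sys.argv[1:5]); s=ctrl.get_state(); R=Ro.from_rotvec(s['tool_rot']).as_matrix()
p=s['position']*1000; yaw=np.degrees(np.arctan2(R[1,0],R[0,0]))
print('t %.2f'%s['time'],'pos',p.round(1),'yaw %.2f'%yaw,'F',s['ft_force'].round(1),'M',s['torque'].round(2),'grip %.3f'%s['grip_width'])
print('shift',(R.T@(np.array([x,y,z])-p)).round(1),'twist %.3f'%np.radians(yaw-w),'tilt %.4f'%np.hypot(*R[:2,2]))
E
python3 -m inch '[[1,0,0,0,0.15],[1,0,0,0,0.15],[1,0,0,0,0.147],[1,28,-50,0,0],[1,28,-50,0,0]]'; python3 go.py 614 -78.5 120 -8.3
```

```text
time: 0.82
position: [0.2607, -0.5316, 0.2194]
tool_rot: [-3.128, 0.267, 0.006]
ft_force: [1.1, -0.2, -0.0]
grip_width: 1.001
t 0.82 pos [ 260.7 -531.6  219.4] yaw -9.77 F [ 1.1 -0.2 -0. ] M [ 0.03 -0.13  0.01] grip 1.001
shift [ 271.7 -506.3   99.4] twist -0.026 tilt 0.0044
```

```bash
python3 -m inch '[[1,29,-54,0,0],[1,29,-54,0,0],[1,29,-54,0,0],[1,29,-54,0,0],[1,29,-54,0,0]]'; python3 go.py 614 -78.5 120 -8.3
```

```text
time: 1.45
position: [0.4524, -0.2843, 0.219]
tool_rot: [-3.129, 0.271, 0.005]
ft_force: [0.3, -0.2, 0.2]
grip_width: 1.0
t 1.45 pos [ 452.4 -284.3  219. ] yaw -9.92 F [ 0.3 -0.2  0.2] M [-0.06 -0.03 -0.01] grip 1.000
shift [ 124.1 -230.5   98.8] twist -0.028 tilt 0.0032
```

```bash
python3 -m inch '[[1,29,-50,15,0],[1,29,-50,15,0],[1,29,-50,15,0],[1,29,-50,15,0]]'; python3 go.py 614 -78.5 120 -8.3
```

```text
time: 1.95
position: [0.606, -0.1019, 0.1593]
tool_rot: [3.128, -0.273, 0.003]
ft_force: [1.4, -0.4, -0.5]
grip_width: 1.003
t 1.95 pos [ 606.  -101.9  159.3] yaw -9.98 F [ 1.4 -0.4 -0.5] M [ 0.02 -0.04  0.  ] grip 1.003
shift [  3.8 -24.5  39.3] twist -0.029 tilt 0.0028
```

```bash
python3 -m inch '[[1,4,-24,40,-0.028],[1,0,0,40,0],[1,0,0,30,0]]'; python3 go.py 614 -78.5 5 -8.3
```

```text
time: 2.33
position: [0.6186, -0.0701, 0.0473]
tool_rot: [-3.132, 0.212, -0.01]
ft_force: [0.8, -0.1, -0.6]
grip_width: 1.0
t 2.33 pos [618.6 -70.1  47.3] yaw -7.73 F [ 0.8 -0.1 -0.6] M [ 0.01  0.01 -0.04] grip 1.000
shift [-3.7  9.1 42.2] twist 0.010 tilt 0.0067
```

```bash
python3 -m inch '[[1,-3.7,9,0,0.01],[1,0,0,0,0]]'; python3 go.py 614 -78.5 5 -8.3
```

```text
time: 2.58
position: [0.6116, -0.0791, 0.0454]
tool_rot: [-3.131, 0.228, -0.002]
ft_force: [0.1, -0.6, 0.2]
grip_width: 0.998
t 2.58 pos [611.6 -79.1  45.4] yaw -8.34 F [ 0.1 -0.6  0.2] M [-0.   -0.03  0.02] grip 0.998
shift [ 2.2 -0.9 40.4] twist -0.001 tilt 0.0028
```

```bash
python3 -m inch '[[1,2,-1,20,0],[1,0,0,14,0],[1,0,0,4,0]]' 25; python3 go.py 614 -78.5 5 -8.3
```

```text
time: 2.95
position: [0.616, -0.0795, 0.0081]
tool_rot: [-3.132, 0.231, -0.011]
ft_force: [-0.0, 0.1, -0.0]
grip_width: 0.995
t 2.95 pos [616.  -79.5   8.1] yaw -8.43 F [-0.   0.1 -0. ] M [0.04 0.1  0.  ] grip 0.995
shift [-2.2 -0.7  3.1] twist -0.002 tilt 0.0069
```

```bash
python3 -m inch '[[1,-2,-0.5,2.5,0],[-1,0,0,0,0],[-1,0,0,0,0],[-1,0,0,0,0],[-1,0,0,0,0]]' 25; python3 go.py 614 -78.5 80 -8.3
```

```text
time: 3.58
position: [0.6148, -0.0784, 0.0062]
tool_rot: [-3.132, 0.23, -0.013]
ft_force: [-0.0, -0.1, -1.2]
grip_width: 0.641
t 3.58 pos [614.8 -78.4   6.2] yaw -8.41 F [-0.  -0.1 -1.2] M [0.06 0.02 0.02] grip 0.641
shift [ -0.1   0.1 -73.8] twist -0.002 tilt 0.0083
```

```bash
python3 -m inch '[[-1,0,0,-30,0],[-1,0,0,-40,0],[-1,0,0,-35,0],[-1,-20,0,0,0.01],[-1,-20,-30,0,0]]'; python3 go.py 533 209 110 -9.1
```

```text
time: 4.2
position: [0.5781, -0.0457, 0.1132]
tool_rot: [-3.131, 0.255, -0.01]
ft_force: [0.5, 0.2, -0.8]
grip_width: 0.641
t 4.20 pos [578.1 -45.7 113.2] yaw -9.31 F [ 0.5  0.2 -0.8] M [0.05 0.01 0.01] grip 0.641
shift [ -85.7 -244.1    2.9] twist -0.004 tilt 0.0065
```

```bash
python3 -m inch '[[-1,-19,-50,0,0],[-1,-19,-50,0,0],[-1,-19,-50,0,0],[-1,-19,-45,0,0],[-1,-5,-20,0,0]]'; python3 go.py 533 209 110 -9.1
```

```text
time: 4.82
position: [0.5304, 0.1863, 0.1135]
tool_rot: [-3.131, 0.257, -0.014]
ft_force: [0.3, -0.4, -1.3]
grip_width: 0.639
t 4.83 pos [530.4 186.3 113.5] yaw -9.39 F [ 0.3 -0.4 -1.3] M [-0.02  0.01  0.01] grip 0.639
shift [ -1.2 -22.9   3.5] twist -0.005 tilt 0.0086
```

```bash
python3 -m inch '[[-1,-1,-20,0,-0.005],[-1,0,0,0,0],[-1,0,-2,30,0],[-1,0,0,30,0],[-1,0,0,10,0]]'; python3 go.py 533 209 18 -9.1
```

```text
time: 5.45
position: [0.534, 0.2073, 0.0429]
tool_rot: [3.13, -0.247, 0.017]
ft_force: [0.4, -0.0, -1.1]
grip_width: 0.642
t 5.45 pos [534.  207.3  42.9] yaw -9.03 F [ 0.4 -0.  -1.1] M [0.04 0.08 0.01] grip 0.642
shift [-1.5 -1.5 24.9] twist 0.001 tilt 0.0112
```

```bash
python3 -m inch '[[-1,0,0,0,0]]'; python3 - <<'E'
from h import *
d=grab('side','side1'); cv2.imwrite('pics/s1c.png',cv2.resize(d['color'][200:310,240:400,::-1],None,fx=4,fy=4))
E
python3 go.py 533 209 18 -9.1
```

```text
time: 5.58
position: [0.5339, 0.2062, 0.0425]
tool_rot: [3.129, -0.249, 0.016]
ft_force: [0.8, 0.2, -0.8]
grip_width: 0.638
t 5.62 pos [534.2 206.2  43. ] yaw -9.10 F [ 0.1  0.1 -1.6] M [-0.03  0.02 -0.03] grip 0.647
shift [-1.9 -2.6 25. ] twist -0.000 tilt 0.0110
```

View pics/s1c.png

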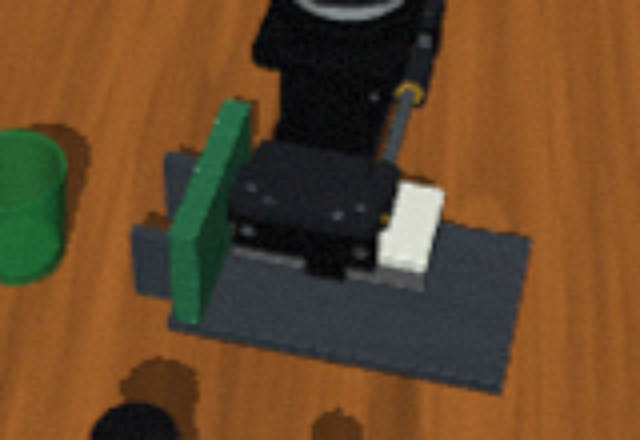

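Side crop: the white case is held above the plate, parallel to the fence (face around (230,200) in the crop), with the gripper clear of the fence. Next I lower it.

```bash
python3 -m inch '[[-1,-1,-2.5,16,0],[-1,0,0,6,0],[-1,0,0,3,0]]'; python3 go.py 545 207.0 16 -9.1
```

```text
time: 6.0
position: [0.5357, 0.2092, 0.0187]
tool_rot: [3.13, -0.25, 0.023]
ft_force: [0.8, 0.0, -0.6]
grip_width: 0.643
t 6.00 pos [535.7 209.2  18.7] yaw -9.14 F [ 0.8  0.  -0.6] M [0.05 0.07 0.02] grip 0.643
shift [9.5 0.6 2.8] twist -0.001 tilt 0.0147
```

```bash
python3 -m inch '[[-1,0,0,3,0],[-1,3,0,1,0],[-1,3,0,0,0]]'; python3 go.py 545 207.0 16 -9.1
```

```text
time: 6.38
position: [0.5423, 0.2093, 0.0166]
tool_rot: [3.131, -0.249, 0.025]
ft_force: [-0.6, -0.0, -0.8]
grip_width: 0.642
t 6.38 pos [542.3 209.3  16.6] yaw -9.10 F [-0.6 -0.  -0.8] M [0.01 0.04 0.02] grip 0.642
shift [3.  1.9 0.6] twist -0.000 tilt 0.0159
```

```bash
python3 -m inch '[[-1,2,1,1,0],[-1,2,1,0,0],[-1,2,0,0,0]]'; python3 go.py 545 207.0 16 -9.1;python3 -m inch '[[-1,2,0,0,0],[-1,2,0,0.5,0]]'; python3 go.py 545 207.0 16 -9.1
```

```text
time: 6.75
position: [0.5441, 0.2085, 0.0161]
tool_rot: [3.131, -0.246, 0.014]
ft_force: [-7.1, -2.1, 7.0]
grip_width: 0.639
t 6.75 pos [544.1 208.5  16.1] yaw -8.99 F [-7.1 -2.1  7. ] M [-0.14  1.36 -0.08] grip 0.639
shift [1.1 1.3 0.2] twist 0.002 tilt 0.0087
time: 7.0
position: [0.5441, 0.2084, 0.0161]
tool_rot: [3.129, -0.244, 0.002]
ft_force: [-6.8, -1.6, 10.3]
grip_width: 0.642
t 7.00 pos [544.1 208.4  16.1] yaw -8.92 F [-6.8 -1.6 10.3] M [-0.09  1.6  -0.03] grip 0.642
shift [1.1 1.3 0.1] twist 0.003 tilt 0.0036
```

```bash
python3 -m inch '[[1,0,0,0,0],[1,0,0,0,0],[1,0,0,0,0],[1,0,0,-20,0],[1,0,0,-50,0]]'; python3 -m inch '[[1,0,0,-60,0],[1,-20,50,-20,0],[1,-20,50,0,0.05],[1,0,55,0,0.05],[1,0,55,0,0.05]]';python3 go.py 492 -317 140 -18.1
```

```text
time: 7.62
position: [0.5422, 0.2067, 0.0847]
tool_rot: [3.126, -0.244, -0.007]
ft_force: [-0.0, -0.8, 0.4]
grip_width: 0.991
time: 8.25
position: [0.4661, 0.01, 0.1802]
tool_rot: [-3.105, 0.467, -0.024]
ft_force: [0.5, -0.8, 0.1]
grip_width: 1.002
t 8.25 pos [466.1  10.  180.2] yaw -17.11 F [ 0.5 -0.8  0.1] M [ 0.    0.02 -0.03] grip 1.002
shift [120.3 305.   41. ] twist 0.017 tilt 0.0155
```

```bash
python3 - <<'E'
from h import *
d=grab('top'); print('white',case(d,'white',(238,182,285,225)))
s=grab('side'); cv2.imwrite('pics/s2c.png',cv2.resize(s['color'][200:310,240:400,::-1],None,fx=4,fy=4))
print('blue',case(d,'blue',(395,190,428,232)))
E
```

```text
white [542.  208.8  37.   -8.6  58.  104.9]
blue [ 492.8 -316.8   26.8  -18.    56.2  108.1]
```

View pics/s2c.png

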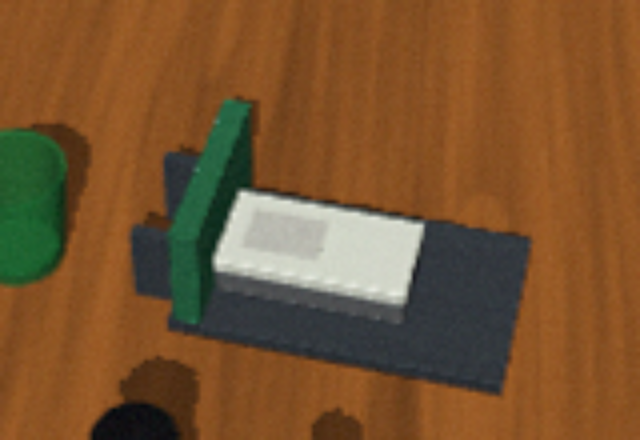

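Crop: the white case lies flat on the plate with its end against the fence (contact line around (215–240,190–270)), close to the middle. Next is the blue case.

```bash
python3 -m inch '[[1,22,56,0,0.015],[1,22,56,0,0],[1,22,56,0,0],[1,22,56,0,0],[1,15,40,10,0]]';python3 go.py 492.5 -317 60 -18.1;python3 -m inch '[[1,0,0,0,0]]';python3 go.py 492.5 -317 60 -18.1
```

```text
time: 8.98
position: [0.487, -0.2758, 0.1804]
tool_rot: [3.1, -0.484, 0.046]
ft_force: [0.5, 0.3, 0.2]
grip_width: 1.0
t 8.97 pos [ 487.  -275.8  180.4] yaw -17.76 F [0.5 0.3 0.2] M [ 0.1  -0.    0.01] grip 1.000
shift [ 14.2  37.7 120.8] twist 0.006 tilt 0.0296
time: 9.1
position: [0.4863, -0.2792, 0.1804]
tool_rot: [3.099, -0.493, 0.046]
ft_force: [1.1, 0.9, -0.1]
grip_width: 1.002
t 9.10 pos [ 486.3 -279.2  180.4] yaw -18.07 F [ 1.1  0.9 -0.1] M [ 0.11  0.09 -0.02] grip 1.002
shift [ 14.1  34.1 120.8] twist 0.001 tilt 0.0293
```

```bash
python3 -m inch '[[1,7,17,20,0],[1,7,17,20,0],[1,0,0,20,0]]';python3 go.py 492.5 -317 40 -18.1; python3 -m inch '[[1,0,0,0,0]]';python3 go.py 492.5 -317 40 -18.1; python3 -c "
from h import *
R=Ro.from_rotvec(ctrl.get_state()['tool_rot']).as_matrix(); print(R[2])"
```

```text
time: 9.48
position: [0.4957, -0.3148, 0.1238]
tool_rot: [3.1, -0.484, 0.058]
ft_force: [-0.3, -0.3, -0.5]
grip_width: 0.998
t 9.47 pos [ 495.7 -314.8  123.8] yaw -17.77 F [-0.3 -0.3 -0.5] M [ 0.07  0.06 -0.04] grip 0.998
shift [-5.5  3.2 83.6] twist 0.006 tilt 0.0374
time: 9.6
position: [0.4952, -0.3132, 0.1222]
tool_rot: [3.102, -0.483, 0.054]
ft_force: [-0.1, -0.4, 0.6]
grip_width: 0.998
t 9.60 pos [ 495.2 -313.2  122.2] yaw -17.69 F [-0.1 -0.4  0.6] M [0.03 0.08 0.04] grip 0.998
shift [-4.3  4.8 82. ] twist 0.007 tilt 0.0344
[ 0.03422447 -0.00363648 -0.99940756]
```

```bash
python3 -m inch '[[1,-4,5,20,0.006],[1,0,0,20,0],[1,0,0,20,0]]';python3 -m inch '[[1,0,0,6,0]]';python3 go.py 492.5 -317 6 -18.1
```

```text
time: 9.98
position: [0.4966, -0.3166, 0.0659]
tool_rot: [3.099, -0.486, 0.067]
ft_force: [0.1, 0.3, 1.0]
grip_width: 1.003
time: 10.1
position: [0.497, -0.3158, 0.0596]
tool_rot: [3.1, -0.484, 0.066]
ft_force: [-0.2, 0.2, -1.2]
grip_width: 0.999
t 10.10 pos [ 497.  -315.8   59.6] yaw -17.76 F [-0.2  0.2 -1.2] M [0.05 0.08 0.05] grip 0.999
shift [-6.2  2.7 53.3] twist 0.006 tilt 0.0422
```

```bash
python3 -m inch '[[1,-7,3,20,0.006],[1,0,0,16,0],[1,0,0,7,0]]';python3 go.py 492.5 -317 6 -18.1;python3 -m inch '[[1,0,0,0,0]]';python3 go.py 492.5 -317 6 -18.1
```

```text
time: 10.48
position: [0.4949, -0.3172, 0.0187]
tool_rot: [3.098, -0.49, 0.076]
ft_force: [0.9, 0.8, 1.3]
grip_width: 1.002
t 10.47 pos [ 494.9 -317.2   18.7] yaw -17.98 F [0.9 0.8 1.3] M [ 0.06  0.09 -0.01] grip 1.002
shift [-3.   0.6 12.6] twist 0.002 tilt 0.0487
time: 10.6
position: [0.4952, -0.317, 0.0186]
tool_rot: [3.098, -0.489, 0.076]
ft_force: [0.2, -0.4, -0.9]
grip_width: 1.0
t 10.60 pos [ 495.2 -317.    18.6] yaw -17.96 F [ 0.2 -0.4 -0.9] M [ 0.04  0.04 -0.01] grip 1.000
shift [-3.2  0.8 12.5] twist 0.002 tilt 0.0485
```

```bash
python3 -m inch '[[1,-3,0.8,9,0],[1,0,0,3,0],[-1,0,0,0,0],[-1,0,0,0,0],[-1,0,0,0,0]]' 30;python3 -m inch '[[-1,0,0,0,0],[-1,0,0,0,0]]';python3 go.py 492.5 -317 120 -18.1
```

```text
time: 11.22
position: [0.4938, -0.3176, 0.0073]
tool_rot: [3.097, -0.489, 0.08]
ft_force: [-0.3, -0.5, 0.2]
grip_width: 0.747
time: 11.48
position: [0.4939, -0.3178, 0.0075]
tool_rot: [3.097, -0.489, 0.08]
ft_force: [0.3, -0.3, -0.7]
grip_width: 0.638
t 11.47 pos [ 493.9 -317.8    7.5] yaw -17.94 F [ 0.3 -0.3 -0.7] M [0.02 0.05 0.06] grip 0.638
shift [   4.2   -0.6 -112.5] twist 0.003 tilt 0.0516
```

```bash
python3 -m inch '[[-1,0,0,-30,0],[-1,0,0,-40,0],[-1,0,0,-40,0],[-1,0,0,-20,0]]';python3 go.py 528 209 110 -9.1; python3 -m inch '[[-1,0,-30,0,-0.04],[-1,-12,-55,0,-0.04],[-1,-12,-55,0,-0.04],[-1,-12,-55,0,-0.035],[-1,-12,-55,0,0]]';python3 go.py 528 209 110 -9.1
```

```text
time: 11.98
position: [0.4846, -0.3142, 0.137]
tool_rot: [3.101, -0.489, 0.068]
ft_force: [0.1, 0.1, -1.8]
grip_width: 0.639
t 11.97 pos [ 484.6 -314.2  137. ] yaw -17.93 F [ 0.1  0.1 -1.8] M [ 0.04  0.03 -0.02] grip 0.639
shift [-120.9 -511.    24.4] twist -0.154 tilt 0.0434
time: 12.6
position: [0.4926, -0.0529, 0.133]
tool_rot: [3.126, -0.242, 0.067]
ft_force: [0.6, 0.1, -1.7]
grip_width: 0.646
t 12.60 pos [492.6 -52.9 133. ] yaw -8.85 F [ 0.6  0.1 -1.7] M [0.1  0.01 0.04] grip 0.646
shift [  -6.3 -264.3   22.2] twist 0.004 tilt 0.0429
```

```bash
python3 -m inch '[[-1,-2,-55,0,0.004],[-1,-2,-55,0,0],[-1,-2,-55,0,0],[-1,-1,-55,0,0],[-1,0,-20,0,0]]';python3 go.py 528 209 110 -9.1;python3 -m inch '[[-1,0,0,0,0]]'; python3 go.py 528 209 110 -9.1
```

```text
time: 13.22
position: [0.5141, 0.204, 0.1277]
tool_rot: [3.13, -0.222, 0.056]
ft_force: [0.2, -0.8, -1.0]
grip_width: 0.641
t 13.22 pos [514.1 204.  127.7] yaw -8.10 F [ 0.2 -0.8 -1. ] M [-0.03  0.09 -0.  ] grip 0.641
shift [12.4 -6.9 18.1] twist 0.017 tilt 0.0359
time: 13.35
position: [0.5122, 0.2072, 0.1267]
tool_rot: [3.131, -0.212, 0.052]
ft_force: [-0.8, -0.6, -1.9]
grip_width: 0.64
t 13.35 pos [512.2 207.2 126.7] yaw -7.76 F [-0.8 -0.6 -1.9] M [ 0.01  0.1  -0.02] grip 0.640
shift [14.9 -4.  17.2] twist 0.023 tilt 0.0335
```

```bash
python3 -m inch '[[-1,18,-6,0,0.021],[-1,0,0,20,0],[-1,0,0,25,0],[-1,0,0,10,0]]';python3 go.py 533 210.5 48 -9; python3 -m inch '[[-1,0,0,0,0]]'; python3 go.py 533 210.5 48 -9
```

```text
time: 13.85
position: [0.5284, 0.2062, 0.0665]
tool_rot: [3.124, -0.245, 0.043]
ft_force: [-0.2, -0.9, -0.9]
grip_width: 0.64
t 13.85 pos [528.4 206.2  66.5] yaw -8.98 F [-0.2 -0.9 -0.9] M [0.08 0.08 0.03] grip 0.640
shift [ 3.3 -5.  18.6] twist 0.000 tilt 0.0285
time: 13.98
position: [0.5269, 0.2051, 0.065]
tool_rot: [3.123, -0.246, 0.039]
ft_force: [0.9, 0.1, -0.8]
grip_width: 0.638
t 13.97 pos [526.9 205.1  65. ] yaw -8.99 F [ 0.9  0.1 -0.8] M [ 0.05  0.06 -0.03] grip 0.638
shift [ 4.7 -6.4 17.1] twist 0.000 tilt 0.0262
```

```bash
python3 - <<'E'
from h import *
s=grab('side'); cv2.imwrite('pics/s3c.png',cv2.resize(s['color'][190:300,240:400,::-1],None,fx=4,fy=4))
E
```

```text
(no output)
```

View pics/s3c.png

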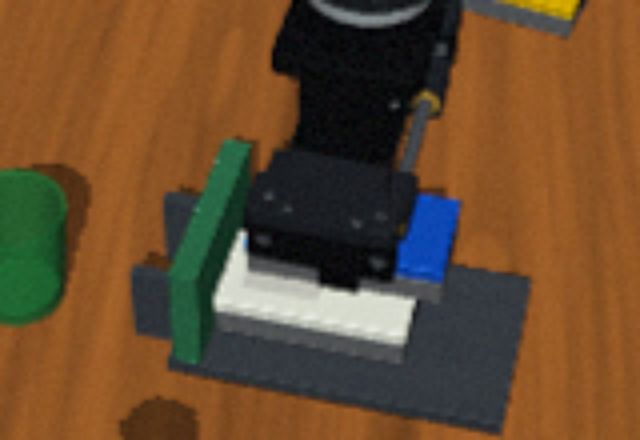

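Crop: the blue case is held above the white one, parallel and a little behind; the white case is still at the fence. Next I correct y and lower.

```bash
python3 -m inch '[[-1,4,-6.5,0,0],[-1,0,0,8,0],[-1,0,-1,6,0]]';python3 go.py 535 210 43 -9; python3 -m inch '[[-1,0,0,3,0],[-1,0,0,2,0]]'; python3 go.py 535 210 43 -9
```

```text
time: 14.4
position: [0.5347, 0.2128, 0.0531]
tool_rot: [3.124, -0.246, 0.046]
ft_force: [-1.2, 0.4, -1.8]
grip_width: 0.641
t 14.40 pos [534.7 212.8  53.1] yaw -9.02 F [-1.2  0.4 -1.8] M [ 0.03  0.08 -0.07] grip 0.641
shift [ 0.4  2.7 10.1] twist -0.000 tilt 0.0304
time: 14.65
position: [0.5346, 0.2129, 0.0474]
tool_rot: [3.124, -0.246, 0.045]
ft_force: [-1.0, -0.0, -2.1]
grip_width: 0.639
t 14.65 pos [534.6 212.9  47.4] yaw -9.00 F [-1.  -0.  -2.1] M [ 0.03  0.09 -0.03] grip 0.639
shift [0.7 2.8 4.4] twist 0.000 tilt 0.0297
```

```bash
python3 -m inch '[[-1,0,2.8,0,0],[-1,0,0,0,0]]';python3 go.py 535 210 43 -9; python3 -m inch '[[-1,0,0,3,0],[-1,2,0,3,0]]'; python3 go.py 545.5 208.4 43 -9
```

```text
time: 14.9
position: [0.534, 0.2098, 0.0472]
tool_rot: [3.124, -0.246, 0.045]
ft_force: [0.4, 0.3, -0.2]
grip_width: 0.643
t 14.90 pos [534.  209.8  47.2] yaw -9.00 F [ 0.4  0.3 -0.2] M [0.01 0.07 0.  ] grip 0.643
shift [ 0.8 -0.4  4.3] twist 0.000 tilt 0.0296
time: 15.15
position: [0.5371, 0.2103, 0.0434]
tool_rot: [3.125, -0.246, 0.048]
ft_force: [-6.3, -1.6, 20.0]
grip_width: 0.641
t 15.15 pos [537.1 210.3  43.4] yaw -9.00 F [-6.3 -1.6 20. ] M [0.13 1.03 0.06] grip 0.641
shift [8.5 0.6 0.6] twist -0.000 tilt 0.0315
```

```bash
python3 -m inch '[[-1,3,0,0.3,0],[-1,3,0,0.3,0]]';python3 go.py 545.5 208.4 43 -9; python3 -m inch '[[-1,2,0,0.3,0],[-1,2,0,0.3,0]]'; python3 go.py 545.5 208.4 43 -9
```

```text
time: 15.4
position: [0.5438, 0.2098, 0.0435]
tool_rot: [3.125, -0.246, 0.05]
ft_force: [-0.7, -0.3, -0.5]
grip_width: 0.644
t 15.40 pos [543.8 209.8  43.5] yaw -8.98 F [-0.7 -0.3 -0.5] M [ 0.11  0.16 -0.03] grip 0.644
shift [1.8 1.1 0.6] twist 0.000 tilt 0.0327
time: 15.65
position: [0.5452, 0.2097, 0.0435]
tool_rot: [3.124, -0.245, 0.041]
ft_force: [-9.9, -1.2, 10.3]
grip_width: 0.643
t 15.65 pos [545.2 209.7  43.5] yaw -8.97 F [-9.9 -1.2 10.3] M [-0.09  1.82 -0.01] grip 0.643
shift [0.4 1.2 0.5] twist 0.001 tilt 0.0275
```

```bash
python3 -m inch '[[1,0,0,0,0],[1,0,0,0,0],[1,0,0,-20,0],[1,-10,0,-50,0],[1,-40,0,-60,0]]'; python3 -m inch '[[1,-50,0,-30,0],[1,-50,0,0,0],[1,0,0,0,0]]'; python3 go.py 544.5 208.4 43 -9
python3 - <<'E'
from h import *
d=grab('top','top4'); print('blue',case(d,'blue',(238,165,285,225)))
s=grab('side'); a=cv2.resize(s['color'][190:300,240:400,::-1],None,fx=4,fy=4); b=cv2.resize(d['color'][160:240,225:295,::-1],None,fx=5,fy=5)
cv2.imwrite('pics/s4c.png',a); cv2.imwrite('pics/t4c.png',b)
E
```

```text
time: 16.27
position: [0.4979, 0.2158, 0.1654]
tool_rot: [3.123, -0.25, 0.032]
ft_force: [0.0, 0.8, 1.1]
grip_width: 0.994
time: 16.65
position: [0.3975, 0.2363, 0.2029]
tool_rot: [3.127, -0.245, 0.056]
ft_force: [0.8, 0.7, -0.7]
grip_width: 1.002
t 16.65 pos [397.5 236.3 202.9] yaw -8.96 F [ 0.8  0.7 -0.7] M [ 0.02 -0.02  0.01] grip 1.002
shift [143.7   4.4 165.2] twist 0.001 tilt 0.0360
blue [544.4 209.6  63.1  -9.1  57.6 109.3]
```

View pics/s4c.png

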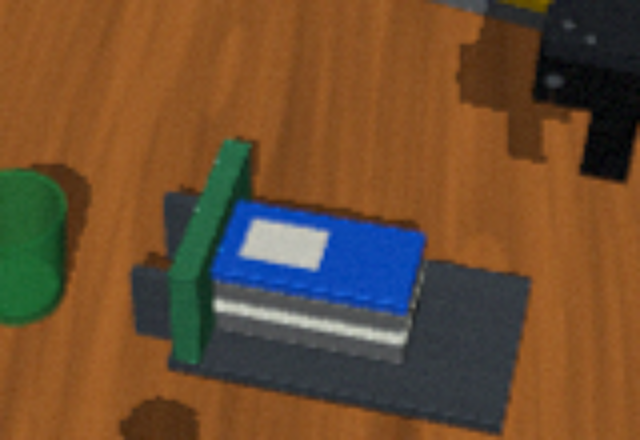

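View pics/t4c.png

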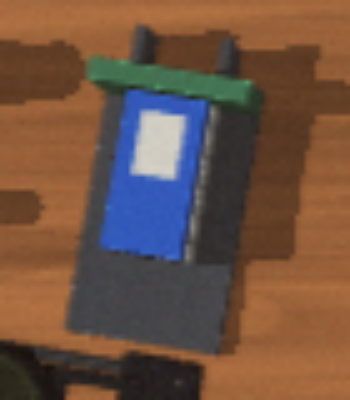

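Both crops show the blue case lying flat and square on the white one, both ends against the fence (measured centre 544.4, 209.6, yaw -9.1°, top 63 mm). I go back, grip lightly and push diagonally.

```bash
python3 -m inch '[[1,45,1,0,0],[1,45,1,10,0],[1,40,1,20,0],[1,0,0,20,0],[1,0,0,0,0]]'; python3 go.py 544.4 209.4 80 -9.1
```

```text
time: 17.38
position: [0.5394, 0.2079, 0.156]
tool_rot: [3.129, -0.26, 0.057]
ft_force: [-0.9, -0.3, 0.7]
grip_width: 1.002
t 17.38 pos [539.4 207.9 156. ] yaw -9.51 F [-0.9 -0.3  0.7] M [ 0.11  0.1  -0.03] grip 1.002
shift [ 1.9 -2.2 76.1] twist -0.007 tilt 0.0365
```

```bash
python3 -m inch '[[1,2,-2,30,-0.007],[1,0,0,30,0],[1,0,0,15,0],[1,0,0,0,0]]'; python3 go.py 543 209.4 44 -9.1
```

```text
time: 17.88
position: [0.5447, 0.2108, 0.0826]
tool_rot: [3.131, -0.246, 0.063]
ft_force: [0.7, 1.0, 0.9]
grip_width: 1.002
t 17.88 pos [544.7 210.8  82.6] yaw -8.99 F [0.7 1.  0.9] M [ 0.02  0.07 -0.01] grip 1.002
shift [-3.   1.8 38.5] twist 0.002 tilt 0.0403
```

```bash
python3 -m inch '[[1,-3,1.5,18,0.002],[1,0,0,14,0],[1,0,0,6,0],[1,0,0,0,0]]'; python3 go.py 543.5 209.4 44 -9.1
```

```text
time: 18.38
position: [0.5442, 0.2103, 0.0445]
tool_rot: [-3.13, 0.249, -0.069]
ft_force: [-0.1, -0.2, 0.5]
grip_width: 1.004
t 18.38 pos [544.2 210.3  44.5] yaw -9.10 F [-0.1 -0.2  0.5] M [ 0.06  0.09 -0.  ] grip 1.004
shift [-0.6  1.   0.5] twist -0.000 tilt 0.0439
```

```bash
python3 -m inch '[[1,0,1,0,0],[-1,0,0,0,0],[-1,0,0,0,0],[-1,0,0,0,0],[-1,0,0,0,0]]' 30; python3 -m inch '[[-1,0,0,0,0],[-1,2,0,1.5,0],[-1,2,0,1.5,0]]'; python3 go.py 543.5 209.4 44 -9.1
```

```text
time: 19.0
position: [0.5451, 0.2097, 0.0458]
tool_rot: [-3.129, 0.249, -0.072]
ft_force: [-0.3, 0.4, 0.3]
grip_width: 0.64
time: 19.38
position: [0.5451, 0.2097, 0.0458]
tool_rot: [3.129, -0.249, 0.061]
ft_force: [-10.7, -3.1, 16.5]
grip_width: 0.641
t 19.38 pos [545.1 209.7  45.8] yaw -9.08 F [-10.7  -3.1  16.5] M [-0.27  2.09 -0.11] grip 0.641
shift [-1.6  0.6  1.7] twist 0.000 tilt 0.0386
```

```bash
python3 -m inch '[[-1,3.5,0.5,1.8,0]]'; python3 go.py 543.5 209.4 44 -9.1; python3 -m inch '[[-1,3.5,0.5,1.8,0]]'; python3 go.py 543.5 209.4 44 -9.1
```

```text
time: 19.5
position: [0.5452, 0.2097, 0.0457]
tool_rot: [3.127, -0.248, 0.051]
ft_force: [-15.5, -1.4, 20.1]
grip_width: 0.64
t 19.50 pos [545.2 209.7  45.7] yaw -9.05 F [-15.5  -1.4  20.1] M [-0.13  3.16 -0.09] grip 0.640
shift [-1.7  0.5  1.6] twist 0.001 tilt 0.0328
time: 19.62
position: [0.5452, 0.2096, 0.0456]
tool_rot: [3.125, -0.246, 0.042]
ft_force: [-14.2, -2.8, 20.2]
grip_width: 0.644
t 19.62 pos [545.2 209.6  45.6] yaw -9.01 F [-14.2  -2.8  20.2] M [-0.15  2.8  -0.13] grip 0.644
shift [-1.7  0.5  1.5] twist 0.002 tilt 0.0272
```

```bash
python3 - <<'E'
from h import *
for i in range(8):
    d=grab('top' if i%2 else 'side')
    if i%2==0: s=d; print(ctrl.get_state()['ft_force'].round(1), ctrl.get_state()['position'].round(4))
print('yellow',case(d,'yellow',(330,205,365,250)))
cv2.imwrite('pics/s5c.png',cv2.resize(s['color'][110:310,200:440,::-1],None,fx=3.3,fy=3))
E
```

```text
[-12.8  -3.4  18.9] [0.5452 0.2096 0.0456]
[-14.1  -2.9  18.4] [0.5452 0.2097 0.0456]
[-13.4  -3.6  19. ] [0.5452 0.2097 0.0456]
[-13.5  -3.3  19. ] [0.5452 0.2096 0.0456]
yellow [ 435.2 -107.5   26.6  -18.7   57.5  109.4]
```

View pics/s5c.png

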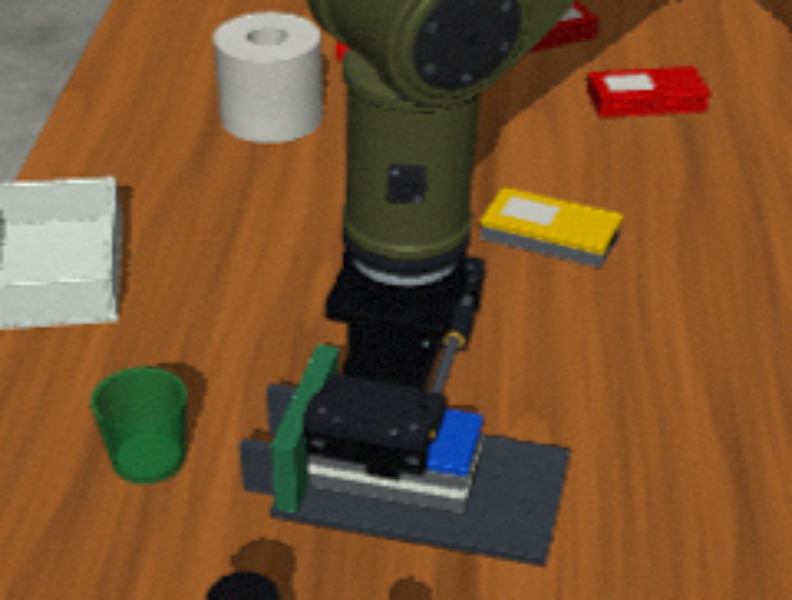

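The picture shows the pile aligned at the fence, the gripper on the blue case and the bystanders in view unmoved. I add a little more push toward the fence.

```bash
python3 -m inch '[[-1,5.5,0.9,2,0]]'; python3 -m inch '[[-1,5.5,0.9,2,0]]'; python3 go.py 543.5 209.4 44 -9.1; python3 - <<'E'
from h import *
for i in range(4):
    d=grab('top'); s=ctrl.get_state(); print(s['ft_force'].round(1),s['position'].round(4),s['torque'].round(2))
E
```

```text
time: 20.15
position: [0.5453, 0.2096, 0.0454]
tool_rot: [3.124, -0.244, 0.028]
ft_force: [-20.5, -1.7, 24.6]
grip_width: 0.64
time: 20.27
position: [0.5454, 0.2096, 0.0452]
tool_rot: [3.121, -0.242, 0.013]
ft_force: [-18.5, -2.2, 23.7]
grip_width: 0.641
t 20.27 pos [545.4 209.6  45.2] yaw -8.86 F [-18.5  -2.2  23.7] M [-0.18  3.83 -0.31] grip 0.641
shift [-1.9  0.4  1.2] twist 0.004 tilt 0.0137
[-17.8  -1.7  22. ] [0.5455 0.2095 0.0452] [-0.15  3.9  -0.18]
[-18.3  -1.2  22.7] [0.5455 0.2095 0.0452] [-0.23  3.8  -0.27]
[-18.   -1.7  22.6] [0.5455 0.2095 0.0452] [-0.3   3.83 -0.24]
[-18.1  -1.3  21.7] [0.5455 0.2095 0.0452] [-0.23  3.72 -0.27]
```

The push holds steady at about 18 N toward the fence and 22 N down, so I hand the job in.

```bash
python3 -c "
from bench import ctrl
print(ctrl.close_job()); s=ctrl.get_state(); print(s['time'],s['ft_force'].round(1),s['position'].round(4))"
```

```text
the job is handed in; nothing more can be done
None
the job is handed in; nothing more can be done
```

I handed the job in at about 20.5 s, with the blue case on the white one at the fence and the arm still pushing it. I laid the white case on the plate, slid it against the fence and let go. I did the same with the blue case on top, checked the pile with the arm clear, then gripped the blue case again at a 30 N setting. The grip also takes hold of the blue case's sides, so the final hold is a light grip plus the diagonal push.

**Checks before handing in:**
- **Final push:** the wrist readings were steady at about 18 N towards the fence and 22 N down, with the tool not moving.
- **Blue case:** with the arm clear it lay flat, its top at 63 mm and its yaw -9.1°, matching the jig's -9.1°. Its end looked flush against the fence.
- **Bystanders:** the yellow case measured unmoved. In the last side picture the others in view looked untouched; I did not measure them.

**Small disagreements:**
- **Off centre:** the pile sits about 2–3 mm off the plate's centreline, towards +y.
- **White case:** it measured -8.6° before stacking. Its visible length read 105 mm instead of 110 mm, probably because the fence end was missed in the colour mask.
- **Tool tilt:** the tool drifted up to about 3° in pitch between moves. Pressing on the pile brought it back to about 0.8°, and the blue case had measured flat before I gripped it again. I did not re-measure the pile after the final push.

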